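Clamp a crimp die with an edge thumbwheel

ROBOT

A 6-joint arm with a two-finger parallel gripper is mounted at the origin on a cart in front of the work surface, level with it; the furniture and walls round the work are solid. World frame = base frame: x ahead of the robot, y to its left, z up, the work surface at z = 0. Lengths are in m, angles in rad, forces in N, time in s.
With the tool pointing down it reaches from about 0.425 to 0.95 m from the base axis. Payload 14.7 kg.
Tool frame: the origin (TCP) lies on the centre line of the jaws, within the pads' length; the fingertips stand 14 mm ahead of it and the grasp point (between the pads) lies 5 mm behind it (r.tcp_to_tips is the distance from the TCP to the fingertips, in m); z points along the fingers, y is the direction in which the jaws open and shut (so a half turn about z gives the same grasp; the last joint's range is limited). The gripper opens to 85 mm and grips with 20 to 120 N. Pads are 22 mm wide; open, the fingers measure 114 mm over their backs; the gripper's body (76 mm by 85 mm) begins 54 mm behind the grasp point. The pads swing forward as they close: fully open they stand 13 mm farther back than shut.
Start: joints at [-1.34, 0.48, 1.596, -0, 1.065, -0.047], TCP at [0.178, -0.625, 0.245] pointing down, gripper open.
Joint ranges: [-2.75, 2.75], [-0.82, 2.05], [0.23, 2.67], [-1.56, 4.7], [0.09, 2.69], [-2.92, 2.92]. Speed limits (rad/s): [1.89, 1.89, 2.39, 3.01, 3.01, 3.01].

INTERFACE

Orientations are given as a unit quaternion [w, x, y, z].
In Python, from cell import r gives the robot as it stands.
- The arm moves only by the tool send_rows, never from a script. Its argument "plan" is a list of rows, each an object of numbers: "hand": the opening, from -1 (shut) to 1 (fully open); "dx", "dy", "dz": the shift along the tool's x, y, z each as a share of 0.25 m, from -1 to 1; "wx", "wy", "wz": the turn, a rotation vector about the tool's x, y, z each as a share of pi/2 rad, from -1 to 1. In form: [{"hand": .., "dx": .., "dy": .., "dz": .., "wx": .., "wy": .., "wz": ..}, ...]. A call has 1 to 10 rows; each row shifts and turns the pose as measured when the row begins, along the tool's axes as they then stand; what a row does not reach is not made up. A row lasts 1/10 s, in which the tool goes at most 50 mm and 8.59 degrees, less where a joint would pass 70% of its speed; a pose out of reach is approached as far as the arm can. A call with a number of a shift or a turn outside -1 to 1 is refused whole. A call with a gripper value outside its range is refused whole. The fingers move at their own pace and stop on an object; the grip force is fixed at half the most. Time passes only in rows, so rows that do not move let the fingers close. It gives the time, the measured TCP pose, the force and the opening at its end, in the units of the state.
- r.observe(): the state, without advancing time (a new reading comes with each control period).
- r.get_image(name): name is "scene" or "top"; returns the picture (400x640x3 uint8, red, green, blue); there is no depth.
- r.calibration(name): a dict with "mtx" (3x3 intrinsics, pixels), "R" (3x3) and "t" (3): a world point X has camera coordinates R X + t. Camera axes: x right, y down, z forward; pixel columns grow to the right and rows downward; lengths in m; the calibration is good to about 2 mm. A picture is of the moment at which its call begins. calibration takes no time and is no camera call.
- r.hand_in(): hands the job in, once; it reports no verdict.
The state is a dict: "time": time; "q": joint angles; "dq": joint speeds; "joint_torque": joint torques, N m; "ee_pos": TCP position; "orientation": TCP orientation; "wrist_force": force on the tool from outside, world axes, zero at the start; "wrist_torque": the same for the moment, N m; "width": finger opening in m.
Only numpy, scipy, OpenCV 4.12 (cv2) and the standard library are available. Lean on these libraries where they do the work, as an engineer would, in place of code of your own. Each camera call takes 0.05 s, during which the arm holds its last target. There are 200 camera calls.

TASK

Put the grey metal die block upright into the nest of the clamping fixture and let go of it; then roll the fixture's edge thumbwheel towards the die with one fingertip, pressing it lightly (about 8 to 12 N), until the sprung jaw has pushed the die against the backstop and holds it snugly, but stop as soon as the wheel clearly stiffens so that the die is not squeezed hard. Move the jaw only by the wheel, and leave the tape, the dish and the pin gauge where they are.

Things in the scene. Friction and masses are not known exactly. Their poses are not given: they have to be found in the camera images.
- die_center (a point): Centre (half-way up) of the loose grey metal die block with two dark screw heads on top: 32 (x) x 48 (y) x 33 (z) mm over all, 30 mm without the screws, about 0.13 kg, standing on the bench. x is across its narrow side (grip it there), y along its long side, z up. Either end may face the backstop.
- fixture: Clamping fixture, fixed to the bench; origin at the centre of the underside of its dark base plate, 84 (x) x 210 (y) x 10 (z) mm. From -y to +y: light grey housing (68 mm wide in x, y -105 to -35, top 57 mm above the bench) with the black thumbwheel in a slot in its top; sprung jaw; nest; aluminium backstop 36 mm wide, top 36 mm above the bench.
- nest (a point): Middle of the nest's floor (top of the base plate, 10 mm above the bench), 30 mm from the fixture's origin along its +y; same axes. The die stands here, long side along y, between two low steel guides (5 mm high, 36.4 mm apart: 2.2 mm play each side). At least 60 mm free between jaw and backstop: set the 48 mm long die's centre within about 4 mm of this point.
- nest_end (a point): Point at the backstop's middle setting, y = +58 mm in the fixture, on the nest's floor. The backstop's face has been set by hand up to 4 mm nearer or farther than this, differently each time, and is not measured: where the jaw closes must be felt.
- wheel_top (a point): Topmost point of the thumbwheel's rim, 62 mm above the bench, 70 mm from the fixture's origin along -y. Black disc, diameter 44, 12 mm wide, axle along the fixture's x, pale marks on the rim; it stands 5 mm out of the cheeks beside it, over 28 mm in y. Rub its top towards +y (the die) to close the jaw, in several strokes of about 2 cm, lifting off between.
- wheel_axle (a point): Middle of the thumbwheel's axle, 40 mm above the bench, rigid up and down: feel for the rim slowly. A fingertip pressed on it with about 8 to 12 N grips well enough. With the jaw free, the wheel takes a drag of about 2.7 N along y to keep turning; once the jaw clamps, 0.45 N more for each newton of clamping force.
- wheel (a joint): Turn of the thumbwheel in rad, growing as it closes the jaw, 10 mm of jaw travel for each rad, 0.4 to 1.2 at the start. It stays where it is left and keeps up to about 6 N of clamping force when released. The shoe is sprung, 4 N for each mm, so the wheel turns on a little after the die is touched.
- jaw: Jaw carriage with its sprung brass shoe, 34 mm wide, 15 to 37 mm above the bench. This origin coincides with the fixture's when the jaw is fully open and moves along the fixture's +y with it; the shoe's face is 18 mm from this origin along -y. Not to be pushed by the robot.
- tape: Bystander: roll of black tape lying flat, 66 mm across, 20 mm high; origin at the centre of its underside.
- dish: Bystander: round pale dish, 92 mm across, 20 mm high; origin at the centre of its underside.
- gauge: Bystander: pin gauge, a metal rod 90 (x) x 14 x 12 mm lying flat; origin at the centre of its underside.
There are look-alikes about, which are no part of the job. Leave any blue look-alike of the part that bears die_center alone.

How it is judged:
By the outcome, as a careful person would: the job done as asked, in the order asked, and still so for the second after the job is handed in, with the robot touching nothing.
It also fails if it takes over 72 s, if anything falls off the work surface, if the arm or the gripper's body presses on something with over 40 N, if the wrist force passes 120 N, or if a joint passes its speed limit or range.

## Working session

There is one attempt and no reset: what is moved stays moved. The work goes in short steps, Python scripts to look and compute and a tool call to move; the robot and the scene stay as the last step left them, time stands still between calls to the robot, and variables do not carry over. Pictures are saved under pics/ and viewed, about 8 in all and at most 12, crops included, and the job is handed in when it is done.

Besides the shell and the picture viewer there is one more tool, called after "Call:" as a command line: name --argument value ..., lists and objects as JSON in quotes. send_rows: Moves the arm, as the interface text tells. Its arguments: {"type":"object","properties":{"plan":{"type":"array","items":{"type":"object","properties":{"hand":{"type":"number"},"dx":{"type":"number"},"dy":{"type":"number"},"dz":{"type":"number"},"wx":{"type":"number"},"wy":{"type":"number"},"wz":{"type":"number"}}}}},"required":["plan"]}

```bash
ls; mkdir -p pics; python3 - <<'E'
from cell import r
import cv2,json
for n in("scene","top"):
    cv2.imwrite(f"pics/{n}0.png",r.get_image(n)[:,:,::-1])
    c=r.calibration(n); print(n,c)
print(r.observe(), r.tcp_to_tips)
E
```

```text
pics
scene {'mtx': array([[493.43365397,   0.        , 322.07571406],
       [  0.        , 493.43365397, 199.23078096],
       [  0.        ,   0.        ,   1.        ]]), 'R': array([[-0.83131843, -0.55578363,  0.00377129],
       [-0.28042362,  0.41356847, -0.86621228],
       [ 0.47986691, -0.7211558 , -0.49966195]]), 't': array([0.38439395, 0.2075099 , 1.2270831 ])}
top {'mtx': array([[399.14208802,   0.        , 322.42843943],
       [  0.        , 399.14208802, 193.9012626 ],
       [  0.        ,   0.        ,   1.        ]]), 'R': array([[ 0.01395314, -0.99971623, -0.0193075 ],
       [-0.99508715, -0.01199056, -0.09827405],
       [ 0.09801466,  0.02058387, -0.99497208]]), 't': array([-0.02669122,  0.47656384,  1.05904466])}
{'time': 0.1, 'q': array([-1.33958266e+00,  4.80750709e-01,  1.59679015e+00, -2.71700223e-05,
        1.06508849e+00, -4.65986225e-02]), 'dq': array([-1.50335817e-03, -1.33570873e-03, -5.61612117e-04, -5.41537264e-04,
        4.33950960e-04,  5.97037062e-05]), 'joint_torque': array([-6.18249178e-04, -9.52254009e+01, -4.31044042e+01, -5.15558395e-05,
        5.21207083e-03, -3.07047981e-05]), 'ee_pos': array([ 0.17819967, -0.62474555,  0.24475622]), 'orientation': array([-5.15045392e-04,  9.90366999e-01,  1.38466382e-01, -5.96100420e-05]), 'wrist_force': array([-0.46734695, -0.02581644,  0.53962342]), 'wrist_torque': array([-0.04249244, -0.00268521, -0.011196  ]), 'width': 0.08536125465563747} 0.014
```

View pics/top0.png

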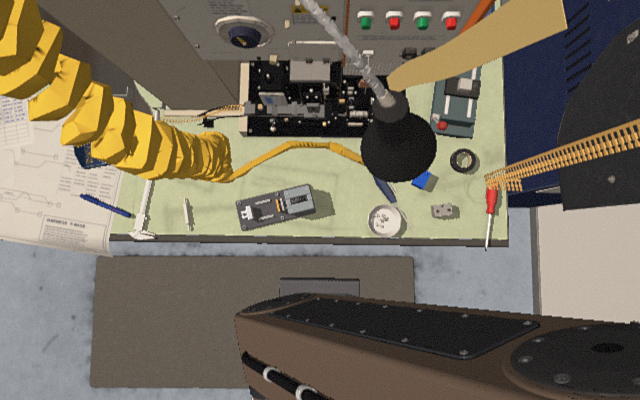

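View pics/scene0.png

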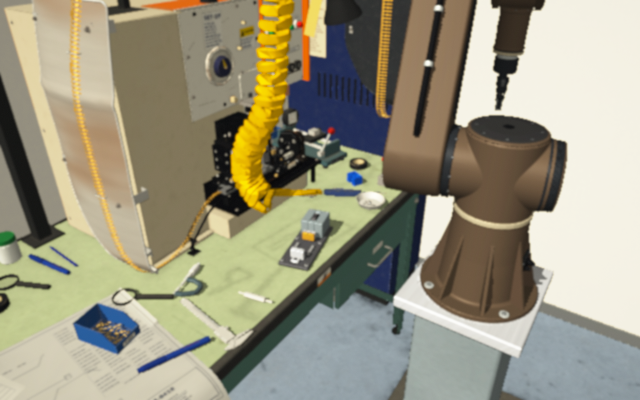

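Top view: the die with two screw heads is at about (444,211), the fixture around (277,206) with its housing on the right and backstop on the left. The blue look-alike is at (424,181), the dish at (385,220), the tape at (463,160) and the gauge at (187,213). Next I'll take crops for measurement.

```bash
python3 - <<'E'
import cv2,numpy as np
im=cv2.imread("pics/top0.png")
a=cv2.resize(im[175:240,225:330],None,fx=7,fy=7,interpolation=cv2.INTER_CUBIC)
b=cv2.resize(im[195:225,425:465],None,fx=4,fy=4,interpolation=cv2.INTER_CUBIC)
c=np.zeros((455+120,735,3),np.uint8);c[:455]=a;c[455:575,:160]=b
s=cv2.imread("pics/scene0.png");s=cv2.resize(s[200:275,270:345],None,fx=1.6,fy=1.6)
c[455:575,200:320]=s
cv2.imwrite("pics/crop1.png",c)
print(im[200:223:2,430:458:2].mean(2).astype(int))
E
```

```text
[[180 185 178 182 181 177 178 178 178 176 180 174 168 168]
 [176 182 184 183 182 177 176 182 182 156 169 182 172 172]
 [181 181 168 173 190 153 143 163 166 152 150 176 175 175]
 [159 116 154 155 157 146  71 170 150 155 151 104 102 137]
 [180 110 150 158 155 156 155 158 156 127 141 108  97  92]
 [177 117 170 119  99 153 152 159 153  71  86  87  98  92]
 [176 118 151 135 109 154 153 152 161 152 156 115  99 102]
 [170 118 118 157 157 160 153 158 157 175 142 115 105 105]
 [176 129 106 120 120 145 112  95  99 109 101 105 104 104]
 [176 176 149 149 108 102 104 101 106 100 101 107 150 119]
 [179 175 176 177 179 178 180 158 180 160 176 180 181 176]
 [180 176 178 179 179 181 179 183 181 178 173 181 179 180]]
```

View pics/crop1.png

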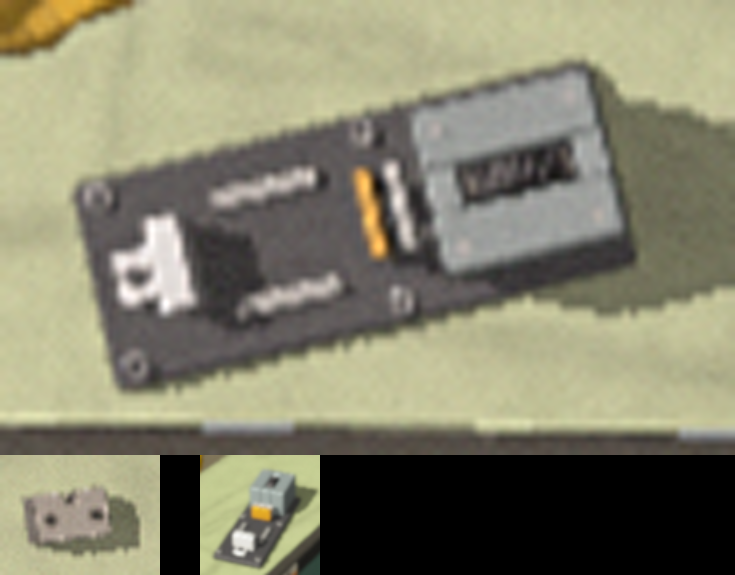

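```bash
cat > h.py <<'E'
import numpy as np,cv2
from cell import r
from scipy.optimize import least_squares
def proj(n,X):
    c=r.calibration(n);p=(np.atleast_2d(X)@c["R"].T+c["t"])@c["mtx"].T
    return p[:,:2]/p[:,2:]
def ray(n,uv,z):
    c=r.calibration(n);uv=np.atleast_2d(uv)
    d=np.c_[uv,np.ones(len(uv))]@np.linalg.inv(c["mtx"]).T@c["R"]
    o=-c["R"].T@c["t"]
    return o+d*((z-o[2])/d[:,2])[:,None]
def pose(P,p):
    c,s=np.cos(p[2]),np.sin(p[2]);P=np.atleast_2d(P)
    return np.c_[p[0]+c*P[:,0]-s*P[:,1],p[1]+s*P[:,0]+c*P[:,1],P[:,2]]
E
python3 - <<'E'
from h import *
cr=lambda a,x0,y0,f:(np.array(a,float)+.5)/f-.5+[x0,y0]
A=cr([(80,187),(118,390),(633,265),(413,113),(585,65),(628,235),(450,272)],225,175,7)
P=np.array([(42,105,10),(-42,105,10),(-42,-105,10),(34,-35,57),(34,-105,57),(-34,-105,57),(-34,-35,57)])/1e3
f=lambda p:(proj("top",pose(P,p))-A).ravel()
s=least_squares(f,[.5,.1,.2]);print("fixture",s.x,np.degrees(s.x[2]));print(s.fun.reshape(-1,2).round(2))
for n,q in dict(nest=(0,30,10),wheel=(0,-70,62)).items():print(n,pose(np.array(q)/1e3,s.x))
print("scene",proj("scene",pose(P,s.x)).round(1).tolist())
im=cv2.imread("pics/top0.png").astype(int)
# die: not green bench (bench has g>>b), bright
b,g,rr=im[...,0],im[...,1],im[...,2]
m=((abs(rr-b)<35)&(im.mean(2)>130)).astype(np.uint8)
m[:200]=0;m[225:]=0;m[:,:425]=0;m[:,465:]=0
m=cv2.morphologyEx(m,cv2.MORPH_CLOSE,np.ones((5,5)))
cs=cv2.findContours(m,0,2)[0];k=max(cs,key=cv2.contourArea)
R=cv2.minAreaRect(k);print(R,cv2.contourArea(k));print(im[208,432:456:3])
print("rect pts",ray("top",cv2.boxPoints(R),.03).round(4).tolist())
sc=cr([(50,65),(96,60)],425,195,4);print("screws",ray("top",sc,.033))
E
```

```text
fixture [0.44173446 0.10858453 0.25272394] 14.480014993486881
[[-1.23 -0.47]
 [-0.06  0.31]
 [ 1.08 -0.09]
 [-0.71 -1.01]
 [ 0.54 -0.46]
 [ 0.45  0.29]
 [-0.11  1.36]]
nest [[0.43423319 0.13763157 0.01      ]]
wheel [[0.45923742 0.04080808 0.062     ]]
scene [[276.9, 261.7], [307.1, 268.4], [332.8, 226.0], [299.2, 219.7], [308.1, 207.5], [330.4, 211.7], [322.3, 224.2]]
((444.3846130371094, 209.42311096191406), (13.924245834350586, 27.65237808227539), 78.69007110595703) 239.5
[[102 110 119]
 [144 157 171]
 [144 154 169]
 [139 155 166]
 [146 158 171]
 [129 139 151]
 [131 139 155]
 [ 80 103 104]]
rect pts [[0.449, -0.3072, 0.03], [0.4645, -0.3795, 0.03], [0.428, -0.386, 0.03], [0.4127, -0.314, 0.03]]
screws [[ 0.43420535 -0.32655003  0.033     ]
 [ 0.43792539 -0.35702323  0.033     ]]
```

```bash
python3 - <<'E'
from h import *
im=cv2.imread("pics/top0.png").astype(int)
rg=(im[...,2]-im[...,1])
m=(rg>6).astype(np.uint8)
m[:198]=0;m[225:]=0;m[:,:428]=0;m[:,460:]=0
m=cv2.morphologyEx(m,cv2.MORPH_CLOSE,np.ones((3,3)))
k=max(cv2.findContours(m,0,2)[0],key=cv2.contourArea)
R=cv2.minAreaRect(k);print(R)
for row in range(200,222):print(row,''.join('#' if v else '.' for v in m[row,428:460]),im[row,428:460].mean(1).astype(int)[::3])
print(ray("top",[R[0]],.03))
# predicted die outline given screws
p=[.436,-.3415,.121]
P=np.array([(x,y,z) for z in(30,0) for x,y in((16,24),(16,-24),(-16,-24),(-16,24))])/1e3
print(proj("top",pose(P,p)).round(1).tolist())
E
```

```text
((441.2154235839844, 209.72308349609375), (12.155404090881348, 20.837833404541016), 82.87498474121094)
200 ................................ [179 178 178 183 177 184 178 180 174 168 165]
201 ................................ [178 183 178 183 179 175 180 177 173 171 168]
202 ................................ [176 180 184 185 177 179 182 170 182 173 166]
203 ...................####......... [185 179 182 182 182 157 187 153 182 173 165]
204 ..........##...########......... [182 183 168 174 153 125 166 152 176 173 169]
205 .....###################........ [181 159 159 158 137 115 151 155 139 145 169]
206 ...#####################........ [185 132 154 151 146 131 150 155 104 107 167]
207 ...#####################........ [182 119 155 150 152 142 159 154 104  95 133]
208 ...#####################........ [188 120 150 153 156 152 156 122 108 104 105]
209 ...#####################........ [181 130 156 127 156 156 155  70 104  96  99]
210 ...#####################........ [180 134 170  82 153 152 153  62  87  93  98]
211 ...#####################........ [178 138 168  53 156 157 156 127 102  99  94]
2
[... 297 characters left out ...]
 157 179 132 117 116  99 105 102]
216 ....#########................... [178 169 106 113 145 101  99 101 105 107 103]
217 ................................ [177 178 105  88  99 105 103 108 105 109 105]
218 ................................ [178 176 149 145 102 102 106 108 107 151 159]
219 ................................ [182 174 174 178 157 105 157 150 154 183 185]
220 ................................ [176 177 176 183 178 156 180 180 180 182 178]
221 ................................ [178 178 175 177 178 179 181 177 184 183 180]
[[ 0.43760019 -0.33824766  0.03      ]]
[[432.7, 205.4], [450.6, 203.4], [452.3, 215.3], [434.3, 217.3], [429.9, 206.1], [447.3, 204.2], [448.9, 215.8], [431.5, 217.7]]
```

```bash
cat >> h.py <<'E'
from scipy.spatial.transform import Rotation as Ro
def delta(x,y,z,th,rows=1):
    """shares to go to TCP x,y,z with tool y along heading th (mod pi), tool down"""
    o=r.observe();q=o["orientation"];R=Ro.from_quat([q[1],q[2],q[3],q[0]])
    best=None
    for t in(th,th+np.pi):
        ty=np.array([np.cos(t),np.sin(t),0]);tz=np.array([0,0,-1.]);tx=np.cross(ty,tz)
        w=(R.inv()*Ro.from_matrix(np.c_[tx,ty,tz])).as_rotvec()
        if best is None or abs(w[2])<abs(best[2]):best=w
    d=R.inv().apply(np.array([x,y,z])-o["ee_pos"])
    print("t",round(o["time"],2),"pos",o["ee_pos"].round(4),"F",o["wrist_force"].round(1),"w",round(o["width"],4),"q",o["q"].round(2))
    print(" shift share",(d/.25).round(3),"turn share",(best/(np.pi/2)).round(4))
E
python3 - <<'E'
from h import *
delta(.4375,-.341,.12,.121)
p=[.44173446,.10858453,.25272394]
c=lambda a:(np.array(a,float)+.5)/7-.5+[225,175]
for n,a,z in(("backstop face",[(178,215),(195,305)],.036),("shoe face",[(355,170),(374,257)],.037),("guides",[(212,198),(318,178),(240,308),(340,285)],.015),("slot",[(458,170),(575,140),(578,172),(465,205)],.057)):
    X=ray("top",c(a),z);d=X[:,:2]-p[:2];cc,s=np.cos(p[2]),np.sin(p[2])
    print(n,np.c_[cc*d[:,0]+s*d[:,1],-s*d[:,0]+cc*d[:,1]].round(4).tolist())
print("lamp",ray("top",[(400,145)],.3),ray("top",[(400,145)],.1))
E
```

```text
t 0.1 pos [ 0.1782 -0.6247  0.2448] F [-0.5 -0.   0.5] w 0.0854 q [-1.34  0.48  1.6  -0.    1.07 -0.05]
 shift share [ 1.309 -0.806  0.5  ] turn share [-5.000e-04 -5.000e-04 -9.002e-01]
backstop face [[0.017, 0.0622], [-0.0182, 0.0634]]
shoe face [[0.0175, -0.0078], [-0.0167, -0.0074]]
guides [[0.0227, 0.0515], [0.0205, 0.0095], [-0.0218, 0.0504], [-0.0223, 0.0105]]
slot [[0.0059, -0.0478], [0.0065, -0.0931], [-0.0055, -0.0914], [-0.0075, -0.0473]]
lamp [[ 0.55131777 -0.182425    0.3       ]] [[ 0.59644678 -0.21733742  0.1       ]]
```

Call:
send_rows --plan '[{"hand":1,"wz":-0.09},{"hand":1,"wz":-0.09},{"hand":1,"wz":-0.09},{"hand":1,"wz":-0.09},{"hand":1,"wz":-0.09},{"hand":1,"wz":-0.09},{"hand":1,"wz":-0.09},{"hand":1,"wz":-0.09},{"hand":1,"wz":-0.09},{"hand":1,"wz":-0.09}]'

```text
invalid input at $.plan[0]: expected keys hand, dx, dy, dz, wx, wy, wz
```

```bash
python3 -c "
from h import *
delta(.4375,-.341,.12,.121)"
```

```text
t 0.1 pos [ 0.1782 -0.6247  0.2448] F [-0.5 -0.   0.5] w 0.0854 q [-1.34  0.48  1.6  -0.    1.07 -0.05]
 shift share [ 1.309 -0.806  0.5  ] turn share [-5.000e-04 -5.000e-04 -9.002e-01]
```

Call:
send_rows --plan '[{"hand":1,"dx":0,"dy":0,"dz":0,"wx":0,"wy":0,"wz":-0.09},{"hand":1,"dx":0,"dy":0,"dz":0,"wx":0,"wy":0,"wz":-0.09},{"hand":1,"dx":0,"dy":0,"dz":0,"wx":0,"wy":0,"wz":-0.09},{"hand":1,"dx":0,"dy":0,"dz":0,"wx":0,"wy":0,"wz":-0.09},{"hand":1,"dx":0,"dy":0,"dz":0,"wx":0,"wy":0,"wz":-0.09},{"hand":1,"dx":0,"dy":0,"dz":0,"wx":0,"wy":0,"wz":-0.09},{"hand":1,"dx":0,"dy":0,"dz":0,"wx":0,"wy":0,"wz":-0.09},{"hand":1,"dx":0,"dy":0,"dz":0,"wx":0,"wy":0,"wz":-0.09},{"hand":1,"dx":0,"dy":0,"dz":0,"wx":0,"wy":0,"wz":-0.09},{"hand":1,"dx":0,"dy":0,"dz":0,"wx":0,"wy":0,"wz":-0.09}]'

```text
time: 1.1
ee_pos: [0.1776, -0.6223, 0.2407]
orientation: [-0.004, 0.643, 0.766, 0.003]
wrist_force: [0.7, -0.4, 0.8]
width: 0.0856
```

```bash
python3 -c "
from h import *
delta(.4375,-.341,.12,.121)"
```

```text
t 1.1 pos [ 0.1776 -0.6223  0.2407] F [ 0.7 -0.4  0.8] w 0.0856 q [-1.34  0.48  1.6   0.    1.07 -1.51]
 shift share [0.924 1.219 0.491] turn share [-0.0005 -0.0056  0.034 ]
```

Call:
send_rows --plan '[{"hand":1,"dx":0.11,"dy":0.15,"dz":0.06,"wx":0,"wy":0,"wz":0.004},{"hand":1,"dx":0.11,"dy":0.15,"dz":0.06,"wx":0,"wy":0,"wz":0.004},{"hand":1,"dx":0.11,"dy":0.15,"dz":0.06,"wx":0,"wy":0,"wz":0.004},{"hand":1,"dx":0.11,"dy":0.15,"dz":0.06,"wx":0,"wy":0,"wz":0.004},{"hand":1,"dx":0.11,"dy":0.15,"dz":0.06,"wx":0,"wy":0,"wz":0.004},{"hand":1,"dx":0.11,"dy":0.15,"dz":0.06,"wx":0,"wy":0,"wz":0.004},{"hand":1,"dx":0.11,"dy":0.15,"dz":0.06,"wx":0,"wy":0,"wz":0.004},{"hand":1,"dx":0.11,"dy":0.15,"dz":0.06,"wx":0,"wy":0,"wz":0.004},{"hand":1,"dx":0,"dy":0,"dz":0,"wx":0,"wy":0,"wz":0}]'

```text
time: 2.0
ee_pos: [0.4435, -0.3501, 0.1168]
orientation: [-0.004, 0.661, 0.75, 0.001]
wrist_force: [-0.4, -0.2, -0.3]
width: 0.0854
```

```bash
python3 -c "
from h import *
delta(.4375,-.341,.12,.121)"
```

```text
t 2.0 pos [ 0.4435 -0.3501  0.1168] F [-0.4 -0.2 -0.3] w 0.0854 q [-0.72  0.53  1.9   0.    0.72 -0.85]
 shift share [ 0.039 -0.019 -0.013] turn share [-0.0018 -0.0046  0.0036]
```

Call:
send_rows --plan '[{"hand":1,"dx":0.039,"dy":-0.019,"dz":0.06,"wx":-0.002,"wy":-0.005,"wz":0.004},{"hand":1,"dx":0,"dy":0,"dz":0.06,"wx":0,"wy":0,"wz":0},{"hand":1,"dx":0,"dy":0,"dz":0.06,"wx":0,"wy":0,"wz":0},{"hand":1,"dx":0,"dy":0,"dz":0.04,"wx":0,"wy":0,"wz":0},{"hand":1,"dx":0,"dy":0,"dz":0,"wx":0,"wy":0,"wz":0}]'

```text
time: 2.5
ee_pos: [0.4381, -0.3392, 0.0593]
orientation: [-0.0, 0.662, 0.75, -0.0]
wrist_force: [0.1, -0.3, 0.1]
width: 0.0855
```

```bash
python3 -c "
from h import *
delta(.4375,-.341,.022,.121)
cv2.imwrite('pics/t1.png',cv2.resize(r.get_image('top')[150:250,370:500,::-1],None,fx=6,fy=6,interpolation=cv2.INTER_CUBIC))"
```

```text
t 2.5 pos [ 0.4381 -0.3392  0.0593] F [ 0.1 -0.3  0.1] w 0.0855 q [-0.71  0.61  1.96 -0.    0.57 -0.84]
 shift share [-0.007 -0.003  0.149] turn share [-0.0002  0.0002  0.0023]
```

View pics/t1.png

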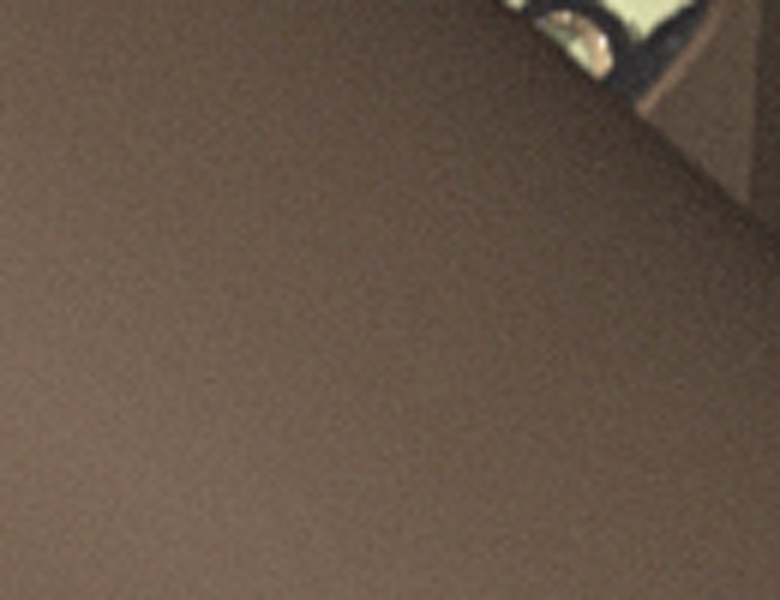

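The arm hides the die in the top view. I'll go down and grip by the measured pose.

Call:
send_rows --plan '[{"hand":1,"dx":-0.007,"dy":-0.003,"dz":0.06,"wx":0,"wy":0,"wz":0.002},{"hand":1,"dx":0,"dy":0,"dz":0.05,"wx":0,"wy":0,"wz":0},{"hand":1,"dx":0,"dy":0,"dz":0.03,"wx":0,"wy":0,"wz":0},{"hand":1,"dx":0,"dy":0,"dz":0,"wx":0,"wy":0,"wz":0}]'

```text
time: 2.95
ee_pos: [0.4383, -0.3427, 0.0236]
orientation: [0.001, 0.663, 0.748, -0.0]
wrist_force: [0.6, -0.4, 0.5]
width: 0.0855
```

```bash
python3 -c "
from h import *
delta(.4375,-.341,.022,.121)"
```

```text
t 2.95 pos [ 0.4383 -0.3427  0.0236] F [ 0.6 -0.4  0.5] w 0.0855 q [-0.72  0.67  1.97 -0.    0.5  -0.84]
 shift share [ 0.007 -0.002  0.007] turn share [ 0.001   0.0015 -0.0005]
```

Call:
send_rows --plan '[{"hand":1,"dx":0.007,"dy":-0.002,"dz":0.004,"wx":0,"wy":0,"wz":0},{"hand":-1,"dx":0,"dy":0,"dz":0,"wx":0,"wy":0,"wz":0},{"hand":-1,"dx":0,"dy":0,"dz":0,"wx":0,"wy":0,"wz":0},{"hand":-1,"dx":0,"dy":0,"dz":0,"wx":0,"wy":0,"wz":0},{"hand":-1,"dx":0,"dy":0,"dz":0,"wx":0,"wy":0,"wz":0},{"hand":-1,"dx":0,"dy":0,"dz":0,"wx":0,"wy":0,"wz":0},{"hand":-1,"dx":0,"dy":0,"dz":0,"wx":0,"wy":0,"wz":0},{"hand":-1,"dx":0,"dy":0,"dz":0,"wx":0,"wy":0,"wz":0}]'

```text
time: 3.75
ee_pos: [0.438, -0.3412, 0.024]
orientation: [0.002, 0.663, 0.748, -0.0]
wrist_force: [0.2, -0.1, -1.6]
width: 0.0305
```

```bash
python3 -c "
from h import *
delta(.4375,-.341,.022,.121)"
```

```text
t 3.75 pos [ 0.438  -0.3412  0.024 ] F [ 0.2 -0.1 -1.6] w 0.0305 q [-0.72  0.66  1.98 -0.    0.5  -0.84]
 shift share [ 0.001 -0.002  0.008] turn share [ 0.0016  0.0023 -0.0003]
```

Call:
send_rows --plan '[{"hand":-1,"dx":0,"dy":0,"dz":-0.05,"wx":0,"wy":0,"wz":0},{"hand":-1,"dx":0,"dy":0,"dz":-0.1,"wx":0,"wy":0,"wz":0},{"hand":-1,"dx":0,"dy":0,"dz":-0.15,"wx":0,"wy":0,"wz":0},{"hand":-1,"dx":0,"dy":0,"dz":-0.1,"wx":0,"wy":0,"wz":0},{"hand":-1,"dx":0,"dy":0,"dz":0,"wx":0,"wy":0,"wz":0}]'

```text
time: 4.25
ee_pos: [0.4371, -0.3404, 0.1295]
orientation: [0.001, 0.663, 0.748, -0.0]
wrist_force: [0.6, -1.0, -1.7]
width: 0.0307
```

```bash
python3 -c "
from h import *
delta(.434,.1376,.13,.2527)
for z in(.2,.3,.4,.5,.6):X=ray('top',[(400,145)],z);print(X.round(3),proj('scene',X).round())"
```

```text
t 4.25 pos [ 0.4371 -0.3404  0.1295] F [ 0.6 -1.  -1.7] w 0.0307 q [-0.72  0.49  1.93 -0.    0.72 -0.84]
 shift share [ 1.9    0.218 -0.006] turn share [ 0.0006  0.0013 -0.0841]
[[ 0.574 -0.2    0.2  ]] [[328. 132.]]
[[ 0.551 -0.182  0.3  ]] [[332. 105.]]
[[ 0.529 -0.165  0.4  ]] [[335.  74.]]
[[ 0.506 -0.148  0.5  ]] [[340.  40.]]
[[ 0.484 -0.13   0.6  ]] [[344.   2.]]
```

Call:
send_rows --plan '[{"hand":-1,"dx":0.14,"dy":0.006,"dz":0.06,"wx":0,"wy":0,"wz":0},{"hand":-1,"dx":0.14,"dy":0.006,"dz":0.06,"wx":0,"wy":0,"wz":0},{"hand":-1,"dx":0.14,"dy":0.006,"dz":0.06,"wx":0,"wy":0,"wz":0},{"hand":-1,"dx":0.14,"dy":0.006,"dz":0.06,"wx":0,"wy":0,"wz":0},{"hand":-1,"dx":0,"dy":0,"dz":0,"wx":0,"wy":0,"wz":0}]'

```text
time: 4.75
ee_pos: [0.4262, -0.1985, 0.0691]
orientation: [0.004, 0.664, 0.747, -0.0]
wrist_force: [0.8, -0.9, -0.6]
width: 0.0309
```

```bash
python3 -c "
from h import *
delta(.42,-.12,.07,.2527)
a=r.get_image('scene')[:,:,::-1];b=r.get_image('top')[:,:,::-1]
cv2.imwrite('pics/s2.png',np.vstack([a[:260,150:600],b[60:260,150:600]]))"
```

```text
t 4.75 pos [ 0.4262 -0.1985  0.0691] F [ 0.8 -0.9 -0.6] w 0.0309 q [-0.5   0.51  2.16 -0.01  0.46 -0.61]
 shift share [ 0.315  0.012 -0.006] turn share [ 0.0028  0.0045 -0.0861]
```

View pics/s2.png

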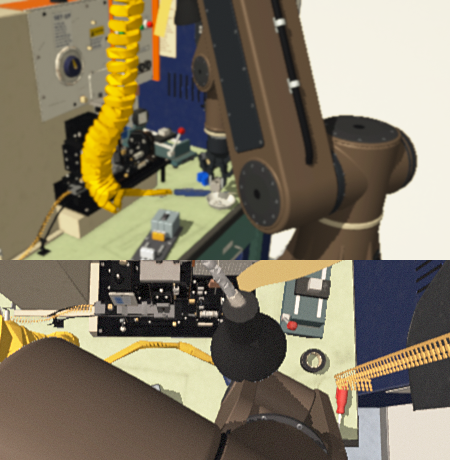

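```bash
python3 -c "
from h import *
for z in(.3,.4,.5,.6,.7):print(z,proj('scene',[(.426,-.1985,z),(.3,-.14,z),(.493,-.137,z)]).round().tolist(),proj('top',[(.426,-.1985,z),(.493,-.137,z),(.3,-.14,z)]).round().tolist())
a=r.get_image('scene')[:150,280:420,::-1]
cv2.imwrite('pics/s3.png',np.hstack([cv2.resize(x,None,fx=2.8,fy=3.6,interpolation=cv2.INTER_CUBIC) for x in (a,cv2.imread('pics/scene0.png')[:150,280:420])]))"
```

```text
0.3 [[371.0, 111.0], [402.0, 127.0], [340.0, 113.0]] [[408.0, 207.0], [378.0, 173.0], [379.0, 270.0]]
0.4 [[373.0, 77.0], [405.0, 90.0], [341.0, 78.0]] [[420.0, 203.0], [384.0, 165.0], [386.0, 275.0]]
0.5 [[375.0, 40.0], [409.0, 51.0], [342.0, 41.0]] [[434.0, 198.0], [393.0, 153.0], [396.0, 283.0]]
0.6 [[377.0, 0.0], [413.0, 8.0], [343.0, 1.0]] [[455.0, 191.0], [405.0, 138.0], [409.0, 293.0]]
0.7 [[380.0, -43.0], [417.0, -39.0], [344.0, -42.0]] [[486.0, 180.0], [424.0, 115.0], [429.0, 308.0]]
```

View pics/s3.png

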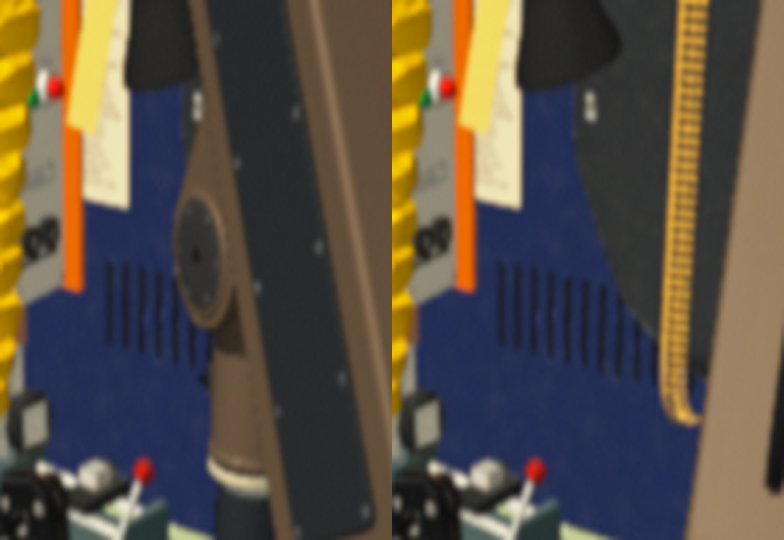

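The lamp shade's rim sits at about z 0.545, r 0.46. The wrist top is near z 0.46 and the forearm edge at that height is near r 0.43, so a low pass at small radius clears it.

Call:
send_rows --plan '[{"hand":-1,"dx":0.1,"dy":0,"dz":0,"wx":0,"wy":0.002,"wz":-0.01},{"hand":-1,"dx":0.14,"dy":0.01,"dz":0,"wx":0,"wy":0,"wz":-0.01},{"hand":-1,"dx":0.16,"dy":0.03,"dz":-0.03,"wx":0,"wy":0,"wz":-0.01},{"hand":-1,"dx":0.16,"dy":0.04,"dz":-0.06,"wx":0,"wy":0,"wz":-0.01},{"hand":-1,"dx":0.04,"dy":0.01,"dz":-0.06,"wx":0,"wy":0,"wz":-0.01},{"hand":-1,"dx":0,"dy":0,"dz":0,"wx":0,"wy":0,"wz":0}]'

```text
time: 5.5
ee_pos: [0.435, -0.0528, 0.1102]
orientation: [0.01, 0.637, 0.771, 0.002]
wrist_force: [0.4, 0.5, -1.4]
width: 0.0309
```

```bash
python3 -c "
from h import *
delta(.434,.1366,.125,.2527)"
```

```text
t 5.5 pos [ 0.435  -0.0528  0.1102] F [ 0.4  0.5 -1.4] w 0.0309 q [-0.19  0.4   2.21 -0.01  0.51 -0.36]
 shift share [ 0.744  0.139 -0.066] turn share [ 0.0105  0.0085 -0.0408]
```

Call:
send_rows --plan '[{"hand":-1,"dx":0.1,"dy":0.02,"dz":-0.03,"wx":0.002,"wy":0.002,"wz":-0.006},{"hand":-1,"dx":0.15,"dy":0.03,"dz":-0.02,"wx":0.002,"wy":0.002,"wz":-0.008},{"hand":-1,"dx":0.15,"dy":0.03,"dz":-0.01,"wx":0.002,"wy":0.002,"wz":-0.008},{"hand":-1,"dx":0.15,"dy":0.03,"dz":0,"wx":0.002,"wy":0.002,"wz":-0.008},{"hand":-1,"dx":0.12,"dy":0.03,"dz":0,"wx":0.002,"wy":0.001,"wz":-0.008},{"hand":-1,"dx":0.05,"dy":0.01,"dz":0,"wx":0.002,"wy":0,"wz":0},{"hand":-1,"dx":0,"dy":0,"dz":0,"wx":0,"wy":0,"wz":0}]'

```text
time: 6.2
ee_pos: [0.4418, 0.1299, 0.1248]
orientation: [0.003, 0.619, 0.786, 0.002]
wrist_force: [0.3, -1.2, -1.6]
width: 0.031
```

```bash
python3 -c "
from h import *
delta(.434,.1366,.125,.2527)
a=r.get_image('scene')[150:290,230:370,::-1];b=r.get_image('top')[160:250,225:345,::-1]
c=np.zeros((600,800,3),np.uint8)
c[:560,:400]=cv2.resize(a,(560,560),interpolation=cv2.INTER_CUBIC)[:,80:480];c[:300,400:]=cv2.resize(b,(400,300),interpolation=cv2.INTER_CUBIC)
cv2.imwrite('pics/s4.png',c)"
```

```text
t 6.2 pos [0.4418 0.1299 0.1248] F [ 0.3 -1.2 -1.6] w 0.031 q [ 0.22  0.4   2.14 -0.    0.59 -0.01]
 shift share [ 0.033 -0.024 -0.001] turn share [ 0.0044  0.0006 -0.0101]
```

View pics/s4.png

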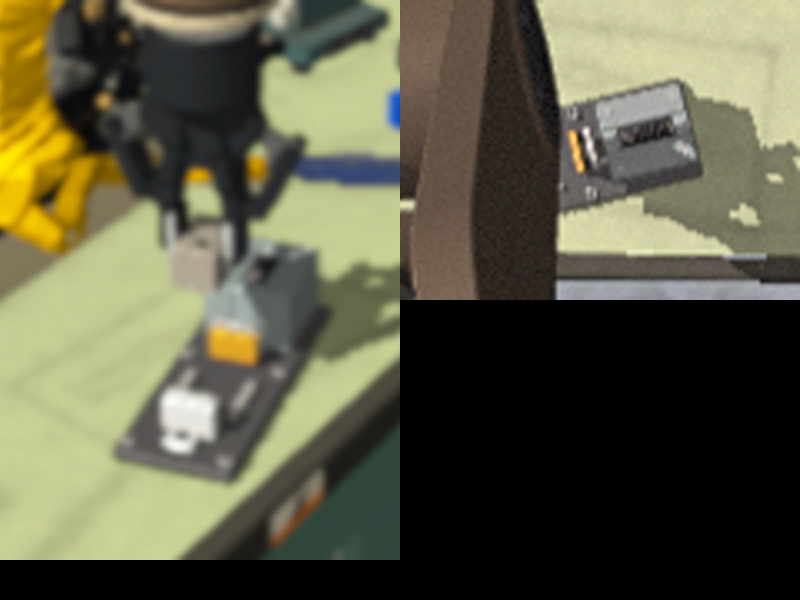

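Call:
send_rows --plan '[{"hand":-1,"dx":0.03,"dy":-0.022,"dz":0.05,"wx":0.004,"wy":0,"wz":-0.01},{"hand":-1,"dx":0,"dy":0,"dz":0.06,"wx":0,"wy":0,"wz":0},{"hand":-1,"dx":0,"dy":0,"dz":0.06,"wx":0,"wy":0,"wz":0},{"hand":-1,"dx":0,"dy":0,"dz":0.05,"wx":0,"wy":0,"wz":0},{"hand":-1,"dx":0,"dy":0,"dz":0,"wx":0,"wy":0,"wz":0}]'

```text
time: 6.8
ee_pos: [0.4331, 0.1302, 0.0651]
orientation: [-0.0, 0.614, 0.789, -0.001]
wrist_force: [-0.0, 0.4, -1.9]
width: 0.0309
```

```bash
python3 -c "
from h import *
delta(.4347,.1357,.07,.2527)
img=r.get_image('scene')[:,:,::-1].copy();cv2.imwrite('pics/s5full.png',img)
o=r.observe();e=o['ee_pos']
P=np.array([(x,y,z) for z in(30,0) for x,y in((16,24),(16,-24),(-16,-24),(-16,24))])/1e3
X=pose(P,[e[0],e[1],.2527]);X[:,2]+=e[2]-.024
uv=proj('scene',X);print('die pred crop',((uv-[260,170]+.5)*7).round().tolist())
F=np.array([(42,105,10),(-42,105,10),(-42,-105,10),(34,-35,57),(34,-105,57),(-34,-105,57),(-34,-35,57),(17,-7.6,37),(-17,-7.6,37),(18,62.5,36),(-18,62.5,36)])/1e3
print('fix pred crop',((proj('scene',pose(F,[.44173446,.10858453,.25272394]))-[260,170]+.5)*7).round().tolist())
cv2.imwrite('pics/s5.png',cv2.resize(img[190:275,260:345],None,fx=7,fy=7,interpolation=cv2.INTER_CUBIC))"
```

```text
t 6.8 pos [0.4331 0.1302 0.0651] F [-0.   0.4 -1.9] w 0.0309 q [ 0.23  0.51  2.19 -0.    0.44 -0.02]
 shift share [ 0.02   0.012 -0.02 ] turn share [-0.0011  0.0008 -0.0034]
die pred crop [[248.0, 439.0], [295.0, 374.0], [373.0, 389.0], [328.0, 456.0], [250.0, 506.0], [296.0, 439.0], [373.0, 454.0], [329.0, 522.0]]
fix pred crop [[122.0, 645.0], [333.0, 692.0], [513.0, 395.0], [278.0, 352.0], [340.0, 266.0], [496.0, 295.0], [440.0, 383.0], [294.0, 438.0], [375.0, 454.0], [223.0, 538.0], [313.0, 557.0]]
```

View pics/s5.png

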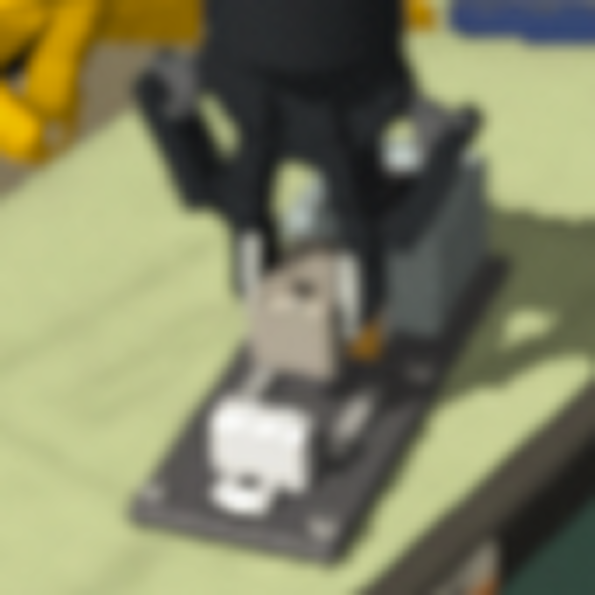

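```bash
python3 -c "
from h import *
F=np.array([(s*x,y,z) for s in(1,-1) for x,z in((18.2,15),(22.5,15)) for y in(51,10)]+[(18,62.5,36),(-18,62.5,36),(18,72,36),(-18,72,36),(18,72,10),(-18,72,10)])/1e3
print('fix pred crop',((proj('scene',pose(F,[.44173446,.10858453,.25272394]))-[260,190]+.5)*7).round().tolist())
cv2.imwrite('pics/s6.png',cv2.resize(cv2.imread('pics/s5full.png')[230:266,278:323],None,fx=16,fy=16,interpolation=cv2.INTER_LANCZOS4))"
```

```text
fix pred crop [[236.0, 426.0], [275.0, 368.0], [225.0, 424.0], [265.0, 366.0], [325.0, 445.0], [363.0, 386.0], [336.0, 447.0], [373.0, 388.0], [223.0, 398.0], [313.0, 417.0], [213.0, 412.0], [303.0, 431.0], [215.0, 468.0], [305.0, 487.0]]
```

View pics/s6.png

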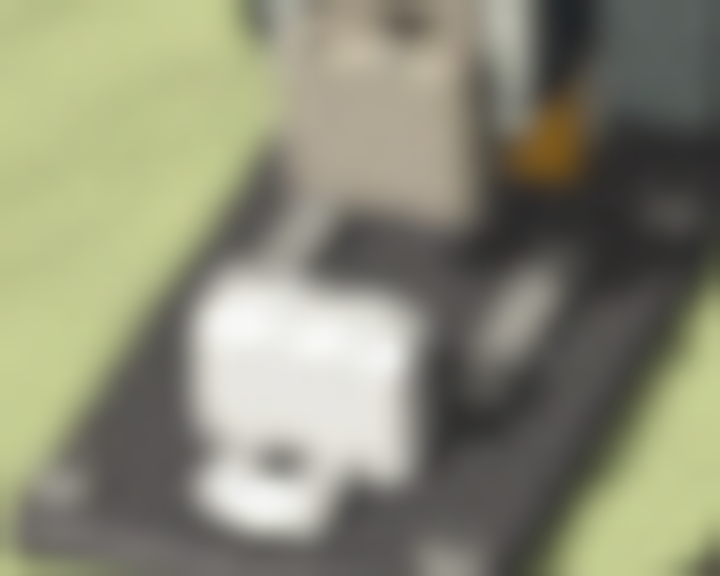

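Call:
send_rows --plan '[{"hand":-1,"dx":0.02,"dy":0.013,"dz":0,"wx":-0.001,"wy":0.001,"wz":-0.003},{"hand":-1,"dx":0,"dy":0,"dz":0.03,"wx":0,"wy":0,"wz":0},{"hand":-1,"dx":0,"dy":0,"dz":0.02,"wx":0,"wy":0,"wz":0},{"hand":-1,"dx":0,"dy":0,"dz":0,"wx":0,"wy":0,"wz":0}]'

```text
time: 7.25
ee_pos: [0.4361, 0.1359, 0.0531]
orientation: [0.0, 0.613, 0.79, 0.001]
wrist_force: [-0.6, -0.9, -1.2]
width: 0.031
```

```bash
python3 -c "
from h import *
delta(.435,.1357,.034,.2527)"
```

```text
t 7.25 pos [0.4361 0.1359 0.0531] F [-0.6 -0.9 -1.2] w 0.031 q [ 0.24  0.54  2.19  0.    0.41 -0.02]
 shift share [ 0.    -0.004  0.077] turn share [ 0.0013 -0.0002 -0.0006]
```

Call:
send_rows --plan '[{"hand":-1,"dx":0,"dy":-0.003,"dz":0.02,"wx":0.001,"wy":0,"wz":0},{"hand":-1,"dx":0,"dy":0,"dz":0.015,"wx":0,"wy":0,"wz":0},{"hand":-1,"dx":0,"dy":0,"dz":0.01,"wx":0,"wy":0,"wz":0},{"hand":-1,"dx":0,"dy":0,"dz":0,"wx":0,"wy":0,"wz":0}]'

```text
time: 7.65
ee_pos: [0.4354, 0.1358, 0.0411]
orientation: [0.0, 0.613, 0.79, 0.0]
wrist_force: [-1.7, -0.0, -1.9]
width: 0.0307
```

```bash
python3 -c "
from h import *
delta(.435,.1357,.034,.2527)"
```

```text
t 7.65 pos [0.4354 0.1358 0.0411] F [-1.7 -0.  -1.9] w 0.0307 q [ 0.24  0.56  2.19  0.    0.39 -0.02]
 shift share [-0.    -0.001  0.028] turn share [ 0.0005 -0.0002 -0.0005]
```

Call:
send_rows --plan '[{"hand":-1,"dx":0,"dy":0,"dz":0.01,"wx":0,"wy":0,"wz":0},{"hand":-1,"dx":0,"dy":0,"dz":0.008,"wx":0,"wy":0,"wz":0}]'

```text
time: 7.85
ee_pos: [0.4355, 0.1358, 0.0364]
orientation: [0.0, 0.613, 0.79, 0.001]
wrist_force: [-0.2, 0.3, -1.2]
width: 0.0307
```

Call:
send_rows --plan '[{"hand":-1,"dx":0,"dy":0,"dz":0.005,"wx":0,"wy":0,"wz":0},{"hand":-1,"dx":0,"dy":0,"dz":0.0,"wx":0,"wy":0,"wz":0}]'

```text
time: 8.05
ee_pos: [0.4355, 0.1358, 0.0349]
orientation: [0.0, 0.613, 0.79, 0.0]
wrist_force: [0.3, 0.2, -1.3]
width: 0.0309
```

Call:
send_rows --plan '[{"hand":-1,"dx":0,"dy":0,"dz":0.004,"wx":0,"wy":0,"wz":0},{"hand":-1,"dx":0,"dy":0,"dz":0.0,"wx":0,"wy":0,"wz":0}]'

```text
time: 8.25
ee_pos: [0.4355, 0.1358, 0.0339]
orientation: [0.0, 0.613, 0.79, 0.0]
wrist_force: [0.0, 0.3, -0.9]
width: 0.0307
```

Call:
send_rows --plan '[{"hand":-0.1,"dx":0,"dy":0,"dz":0,"wx":0,"wy":0,"wz":0},{"hand":0.3,"dx":0,"dy":0,"dz":0.0,"wx":0,"wy":0,"wz":0},{"hand":0.6,"dx":0,"dy":0,"dz":0.0,"wx":0,"wy":0,"wz":0},{"hand":0.6,"dx":0,"dy":0,"dz":0.0,"wx":0,"wy":0,"wz":0},{"hand":0.6,"dx":0,"dy":0,"dz":0.0,"wx":0,"wy":0,"wz":0}]'

```text
time: 8.75
ee_pos: [0.4359, 0.1359, 0.0342]
orientation: [0.0, 0.613, 0.79, 0.001]
wrist_force: [0.4, 0.0, 0.2]
width: 0.0681
```

Call:
send_rows --plan '[{"hand":0.6,"dx":0,"dy":0,"dz":-0.06,"wx":0,"wy":0,"wz":0},{"hand":0.6,"dx":0,"dy":0,"dz":-0.12,"wx":0,"wy":0,"wz":0},{"hand":0.6,"dx":0,"dy":0,"dz":-0.12,"wx":0,"wy":0,"wz":0},{"hand":0,"dx":0,"dy":0,"dz":-0.08,"wx":0,"wy":0,"wz":0},{"hand":-1,"dx":0,"dy":0,"dz":0,"wx":0,"wy":0,"wz":0}]'

```text
time: 9.25
ee_pos: [0.4349, 0.1356, 0.1319]
orientation: [-0.0, 0.613, 0.79, -0.0]
wrist_force: [0.4, 0.5, -1.3]
width: 0.0403
```

```bash
python3 -c "
from h import *
delta(.4615,.0318,.1,.2527)
a=r.get_image('scene')[:,:,::-1]
cv2.imwrite('pics/s7.png',cv2.resize(a[200:275,260:345],None,fx=7,fy=7,interpolation=cv2.INTER_CUBIC))"
```

```text
t 9.25 pos [0.4349 0.1356 0.1319] F [ 0.4  0.5 -1.3] w 0.0403 q [ 0.24  0.38  2.14  0.    0.62 -0.02]
 shift share [-0.429 -0.     0.127] turn share [-0.0004 -0.0002 -0.0005]
```

View pics/s7.png

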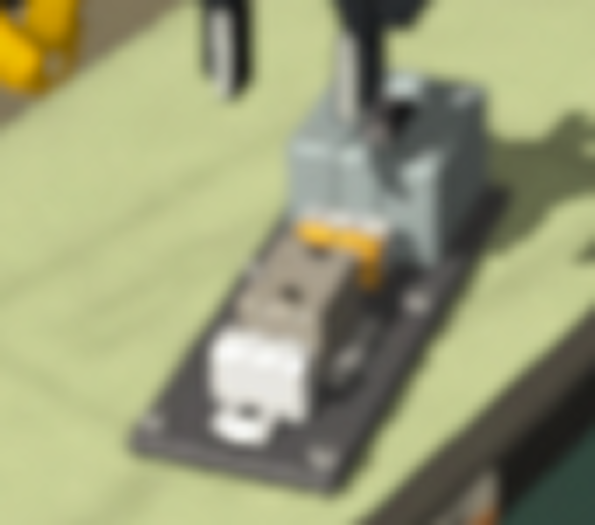

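The die stands upright between the guides, with the shoe behind it and the backstop in front. Now I'll move to the wheel with the gripper shut.

Call:
send_rows --plan '[{"hand":-1,"dx":-0.08,"dy":0,"dz":0,"wx":0,"wy":0,"wz":0},{"hand":-1,"dx":-0.12,"dy":0,"dz":0,"wx":0,"wy":0,"wz":0},{"hand":-1,"dx":-0.12,"dy":0,"dz":0,"wx":0,"wy":0,"wz":0},{"hand":-1,"dx":-0.1,"dy":0,"dz":0.02,"wx":0,"wy":0,"wz":0},{"hand":-1,"dx":-0.02,"dy":0,"dz":0.05,"wx":0,"wy":0,"wz":0},{"hand":-1,"dx":0,"dy":0,"dz":0.05,"wx":0,"wy":0,"wz":0},{"hand":-1,"dx":0,"dy":0,"dz":0,"wx":0,"wy":0,"wz":0}]'

```text
time: 10.0
ee_pos: [0.4604, 0.0248, 0.0944]
orientation: [-0.003, 0.612, 0.791, -0.002]
wrist_force: [0.0, -0.2, 0.4]
width: -0.0003
```

```bash
python3 -c "
from h import *
delta(.4615,.0321,.080,.2527);print(r.observe()['wrist_force'],r.observe()['orientation'])"
```

```text
t 10.0 pos [0.4604 0.0248 0.0944] F [ 0.  -0.2  0.4] w -0.0003 q [-0.01  0.46  2.15 -0.    0.54 -0.26]
 shift share [0.027 0.012 0.058] turn share [-0.0042 -0.001   0.0002]
[ 0.00341948 -0.19645059  0.35676326] [-0.00268213  0.61226751  0.79064329 -0.00212005]
```

Call:
send_rows --plan '[{"hand":-1,"dx":0.027,"dy":0.012,"dz":0.02,"wx":-0.004,"wy":-0.001,"wz":0},{"hand":-1,"dx":0,"dy":0,"dz":0.02,"wx":0,"wy":0,"wz":0},{"hand":-1,"dx":0,"dy":0,"dz":0.008,"wx":0,"wy":0,"wz":0},{"hand":-1,"dx":0,"dy":0,"dz":0,"wx":0,"wy":0,"wz":0}]'

```text
time: 10.4
ee_pos: [0.4608, 0.0336, 0.0809]
orientation: [-0.001, 0.612, 0.791, -0.0]
wrist_force: [0.2, 0.1, 1.4]
width: 0.0
```

```bash
python3 -c "
from h import *
delta(.4615,.0321,.076,.2527)"
```

```text
t 10.4 pos [0.4608 0.0336 0.0809] F [0.2 0.1 1.4] w 0.0 q [ 0.01  0.49  2.16  0.    0.5  -0.25]
 shift share [-0.007  0.001  0.02 ] turn share [-0.001  -0.0003  0.0009]
```

Call:
send_rows --plan '[{"hand":-1,"dx":0,"dy":0,"dz":0.006,"wx":0,"wy":0,"wz":0},{"hand":-1,"dx":0,"dy":0,"dz":0.004,"wx":0,"wy":0,"wz":0}]'

```text
time: 10.6
ee_pos: [0.4611, 0.0339, 0.0787]
orientation: [-0.0, 0.611, 0.791, -0.0]
wrist_force: [0.7, -0.1, -0.1]
width: 0.0001
```

Call:
send_rows --plan '[{"hand":-1,"dx":0,"dy":0,"dz":0.004,"wx":0,"wy":0,"wz":0}]'

```text
time: 10.7
ee_pos: [0.4613, 0.0339, 0.0778]
orientation: [-0.0, 0.611, 0.791, -0.0]
wrist_force: [-0.1, -0.3, -0.2]
width: -0.0001
```

Call:
send_rows --plan '[{"hand":-1,"dx":0,"dy":0,"dz":0.003,"wx":0,"wy":0,"wz":0}]'

```text
time: 10.8
ee_pos: [0.4614, 0.0339, 0.0771]
orientation: [-0.0, 0.611, 0.791, -0.0]
wrist_force: [-0.0, -0.0, -0.9]
width: 0.0
```

Call:
send_rows --plan '[{"hand":-1,"dx":0,"dy":0,"dz":0.003,"wx":0,"wy":0,"wz":0}]'

```text
time: 10.9
ee_pos: [0.4614, 0.0339, 0.0763]
orientation: [0.0, 0.612, 0.791, 0.0]
wrist_force: [-0.0, -0.0, 0.0]
width: -0.0003
```

Call:
send_rows --plan '[{"hand":-1,"dx":0,"dy":0,"dz":0.002,"wx":0,"wy":0,"wz":0}]'

```text
time: 11.0
ee_pos: [0.4615, 0.0338, 0.0759]
orientation: [0.0, 0.612, 0.791, 0.0]
wrist_force: [-0.7, 0.2, 6.7]
width: 0.0
```

Call:
send_rows --plan '[{"hand":-1,"dx":0,"dy":0,"dz":0.002,"wx":0,"wy":0,"wz":0}]'

```text
time: 11.1
ee_pos: [0.4615, 0.0338, 0.0756]
orientation: [0.0, 0.612, 0.791, 0.0]
wrist_force: [-3.1, 0.5, 19.4]
width: -0.0004
```

Call:
send_rows --plan '[{"hand":-1,"dx":0,"dy":0,"dz":0.002,"wx":0,"wy":0,"wz":0}]'

```text
time: 11.2
ee_pos: [0.4616, 0.0338, 0.0756]
orientation: [0.0, 0.612, 0.791, 0.0]
wrist_force: [-4.7, 0.7, 20.3]
width: 0.0002
```

Call:
send_rows --plan '[{"hand":-1,"dx":0,"dy":0,"dz":0.001,"wx":0,"wy":0,"wz":0},{"hand":-1,"dx":0.008,"dy":0,"dz":0.001,"wx":0,"wy":0,"wz":0}]'

```text
time: 11.4
ee_pos: [0.4611, 0.0355, 0.0758]
orientation: [0.0, 0.612, 0.791, 0.0]
wrist_force: [-2.3, -3.1, 8.0]
width: -0.0001
```

Call:
send_rows --plan '[{"hand":-1,"dx":0.012,"dy":0,"dz":0.001,"wx":0,"wy":0,"wz":0}]'

```text
time: 11.5
ee_pos: [0.4603, 0.0382, 0.0759]
orientation: [0.001, 0.612, 0.791, 0.0]
wrist_force: [-1.6, -3.8, 6.9]
width: 0.0001
```

Call:
send_rows --plan '[{"hand":-1,"dx":0.012,"dy":0,"dz":0.001,"wx":0,"wy":0,"wz":0}]'

```text
time: 11.6
ee_pos: [0.4596, 0.041, 0.0759]
orientation: [0.001, 0.612, 0.791, 0.0]
wrist_force: [-1.5, -3.0, 6.7]
width: 0.0001
```

Call:
send_rows --plan '[{"hand":-1,"dx":0.012,"dy":0,"dz":0.0014,"wx":0,"wy":0,"wz":0}]'

```text
time: 11.7
ee_pos: [0.4589, 0.0438, 0.0758]
orientation: [0.001, 0.612, 0.791, 0.0]
wrist_force: [-1.1, -4.4, 11.4]
width: 0.0003
```

Call:
send_rows --plan '[{"hand":-1,"dx":0.012,"dy":0,"dz":0.0014,"wx":0,"wy":0,"wz":0}]'

```text
time: 11.8
ee_pos: [0.4582, 0.0466, 0.0758]
orientation: [0.001, 0.612, 0.791, 0.0]
wrist_force: [-1.5, -4.0, 10.9]
width: 0.0001
```

Call:
send_rows --plan '[{"hand":-1,"dx":0.01,"dy":0,"dz":0.0014,"wx":0,"wy":0,"wz":0}]'

```text
time: 11.9
ee_pos: [0.4576, 0.0489, 0.0757]
orientation: [0.001, 0.612, 0.791, 0.0]
wrist_force: [-1.7, -2.3, 8.0]
width: -0.0003
```

```bash
python3 -c "
from h import *
delta(.4615,.0321,.076,.2527);print(r.observe()['wrist_force'])"
```

```text
t 11.9 pos [0.4576 0.0489 0.0757] F [-1.7 -2.3  8. ] w -0.0003 q [ 0.04  0.49  2.17 -0.    0.48 -0.21]
 shift share [-0.069 -0.002 -0.001] turn share [0.0013 0.0009 0.001 ]
[-1.74308253 -2.28287146  7.96875956]
```

Call:
send_rows --plan '[{"hand":-1,"dx":0,"dy":0,"dz":-0.03,"wx":0.001,"wy":0.001,"wz":0},{"hand":-1,"dx":-0.035,"dy":0,"dz":0,"wx":0,"wy":0,"wz":0},{"hand":-1,"dx":-0.034,"dy":0,"dz":0,"wx":0,"wy":0,"wz":0},{"hand":-1,"dx":0,"dy":0,"dz":0.01,"wx":0,"wy":0,"wz":0},{"hand":-1,"dx":0,"dy":0,"dz":0.01,"wx":0,"wy":0,"wz":0},{"hand":-1,"dx":0,"dy":0,"dz":0,"wx":0,"wy":0,"wz":0}]'

```text
time: 12.5
ee_pos: [0.4627, 0.0301, 0.0784]
orientation: [0.0, 0.612, 0.791, 0.0]
wrist_force: [0.1, 0.2, -0.5]
width: 0.0002
```

```bash
python3 -c "
from h import *
delta(.4615,.0321,.076,.2527);print(r.observe()['wrist_force'])"
```

```text
t 12.5 pos [0.4627 0.0301 0.0784] F [ 0.1  0.2 -0.5] w 0.0002 q [-0.    0.49  2.16  0.    0.49 -0.25]
 shift share [ 0.009 -0.003  0.01 ] turn share [0.0007 0.     0.0006]
[ 0.05182892  0.22170703 -0.5088143 ]
```

Call:
send_rows --plan '[{"hand":-1,"dx":0.008,"dy":-0.002,"dz":0.005,"wx":0,"wy":0,"wz":0},{"hand":-1,"dx":0,"dy":0,"dz":0.003,"wx":0,"wy":0,"wz":0},{"hand":-1,"dx":0,"dy":0,"dz":0.0014,"wx":0,"wy":0,"wz":0},{"hand":-1,"dx":0,"dy":0,"dz":0.0014,"wx":0,"wy":0,"wz":0}]'

```text
time: 12.9
ee_pos: [0.4615, 0.0322, 0.0755]
orientation: [0.0, 0.612, 0.791, 0.0]
wrist_force: [-2.6, -3.3, 16.4]
width: 0.0001
```

Call:
send_rows --plan '[{"hand":-1,"dx":0,"dy":0,"dz":0.0014,"wx":0,"wy":0,"wz":0}]'

```text
time: 13.0
ee_pos: [0.4615, 0.0322, 0.0756]
orientation: [0.0, 0.612, 0.791, 0.0]
wrist_force: [-2.5, -3.8, 16.4]
width: 0.0004
```

Call:
send_rows --plan '[{"hand":-1,"dx":0.012,"dy":0,"dz":0.0008,"wx":0,"wy":0,"wz":0}]'

```text
time: 13.1
ee_pos: [0.4608, 0.0349, 0.0758]
orientation: [0.001, 0.611, 0.791, 0.0]
wrist_force: [-1.8, -4.6, 13.4]
width: -0.0005
```

Call:
send_rows --plan '[{"hand":-1,"dx":0.012,"dy":0,"dz":0.0012,"wx":0,"wy":0,"wz":0}]'

```text
time: 13.2
ee_pos: [0.46, 0.0378, 0.0758]
orientation: [0.001, 0.611, 0.791, 0.0]
wrist_force: [-2.1, -4.0, 10.8]
width: 0.0002
```

Call:
send_rows --plan '[{"hand":-1,"dx":0.012,"dy":0,"dz":0.0012,"wx":0,"wy":0,"wz":0}]'

```text
time: 13.3
ee_pos: [0.4592, 0.0407, 0.0758]
orientation: [0.001, 0.611, 0.791, 0.0]
wrist_force: [-1.7, -4.8, 10.0]
width: -0.0001
```

Call:
send_rows --plan '[{"hand":-1,"dx":0.012,"dy":0,"dz":0.0012,"wx":0,"wy":0,"wz":0}]'

```text
time: 13.4
ee_pos: [0.4584, 0.0437, 0.0758]
orientation: [0.001, 0.611, 0.792, 0.0]
wrist_force: [-2.4, -3.7, 9.8]
width: 0.0001
```

Call:
send_rows --plan '[{"hand":-1,"dx":0.012,"dy":0,"dz":0.0012,"wx":0,"wy":0,"wz":0}]'

```text
time: 13.5
ee_pos: [0.4577, 0.0466, 0.0758]
orientation: [0.001, 0.611, 0.792, 0.0]
wrist_force: [-1.5, -4.7, 9.1]
width: -0.0
```

Call:
send_rows --plan '[{"hand":-1,"dx":0.01,"dy":0,"dz":0.0012,"wx":0,"wy":0,"wz":0}]'

```text
time: 13.6
ee_pos: [0.457, 0.0491, 0.0757]
orientation: [0.001, 0.611, 0.792, 0.0]
wrist_force: [-1.9, -2.3, 5.0]
width: 0.0
```

Call:
send_rows --plan '[{"hand":-1,"dx":0,"dy":0,"dz":-0.03,"wx":0.001,"wy":0.001,"wz":0},{"hand":-1,"dx":-0.035,"dy":0.001,"dz":0,"wx":0,"wy":0,"wz":0},{"hand":-1,"dx":-0.03,"dy":0.001,"dz":0,"wx":0,"wy":0,"wz":0},{"hand":-1,"dx":0,"dy":0,"dz":0.01,"wx":0,"wy":0,"wz":0},{"hand":-1,"dx":0,"dy":0,"dz":0.01,"wx":0,"wy":0,"wz":0},{"hand":-1,"dx":0,"dy":0,"dz":0,"wx":0,"wy":0,"wz":0}]'

```text
time: 14.2
ee_pos: [0.4623, 0.032, 0.0785]
orientation: [0.0, 0.611, 0.792, 0.0]
wrist_force: [-0.0, 0.6, -0.0]
width: 0.0
```

```bash
python3 -c "
from h import *
delta(.4615,.0321,.076,.2527)
a=r.get_image('scene')[:,:,::-1]
cv2.imwrite('pics/s8.png',cv2.resize(a[200:275,260:345],None,fx=7,fy=7,interpolation=cv2.INTER_CUBIC))"
```

```text
t 14.2 pos [0.4623 0.032  0.0785] F [-0.   0.6 -0. ] w 0.0 q [ 0.    0.49  2.16 -0.    0.49 -0.25]
 shift share [ 0.001 -0.003  0.01 ] turn share [0.0005 0.0003 0.0028]
```

View pics/s8.png

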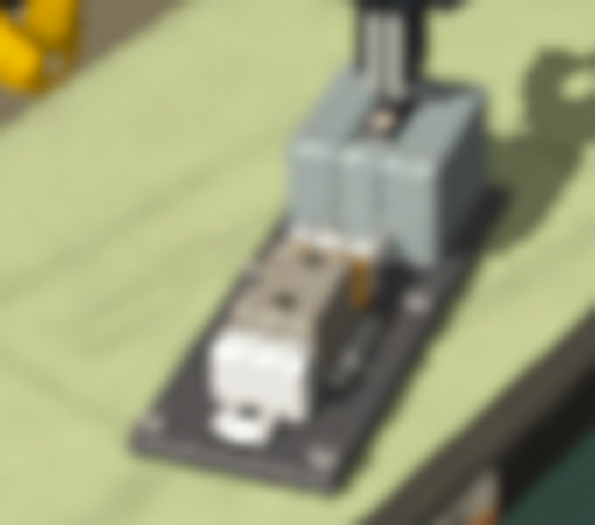

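The shoe has reached the die and pushed it a little way. A gap of about 3–7 mm to the backstop remains. I'll make the next stroke in finer steps.

Call:
send_rows --plan '[{"hand":-1,"dx":0.002,"dy":-0.003,"dz":0.006,"wx":0,"wy":0,"wz":0.003},{"hand":-1,"dx":0,"dy":0,"dz":0.002,"wx":0,"wy":0,"wz":0},{"hand":-1,"dx":0,"dy":0,"dz":0.001,"wx":0,"wy":0,"wz":0},{"hand":-1,"dx":0,"dy":0,"dz":0.001,"wx":0,"wy":0,"wz":0}]'

```text
time: 14.65
ee_pos: [0.4612, 0.0327, 0.0758]
orientation: [0.0, 0.612, 0.791, 0.0]
wrist_force: [0.1, -2.8, 8.2]
width: -0.0001
```

Call:
send_rows --plan '[{"hand":-1,"dx":0.006,"dy":0,"dz":0.001,"wx":0,"wy":0,"wz":0}]'

```text
time: 14.75
ee_pos: [0.4609, 0.0339, 0.0758]
orientation: [0.0, 0.612, 0.791, 0.0]
wrist_force: [-2.1, -4.1, 11.1]
width: -0.0003
```

Call:
send_rows --plan '[{"hand":-1,"dx":0.008,"dy":0,"dz":0.001,"wx":0,"wy":0,"wz":0}]'

```text
time: 14.85
ee_pos: [0.4604, 0.0358, 0.0758]
orientation: [0.001, 0.612, 0.791, -0.0]
wrist_force: [-1.6, -4.7, 10.5]
width: -0.0004
```

Call:
send_rows --plan '[{"hand":-1,"dx":0.008,"dy":0,"dz":0.0012,"wx":0,"wy":0,"wz":0}]'

```text
time: 14.95
ee_pos: [0.4599, 0.0376, 0.0758]
orientation: [0.001, 0.612, 0.791, -0.0]
wrist_force: [-1.9, -4.1, 8.8]
width: 0.0001
```

Call:
send_rows --plan '[{"hand":-1,"dx":0.008,"dy":0,"dz":0.0012,"wx":0,"wy":0,"wz":0}]'

```text
time: 15.05
ee_pos: [0.4594, 0.0394, 0.0758]
orientation: [0.001, 0.612, 0.791, -0.0]
wrist_force: [-1.3, -4.6, 9.3]
width: 0.0003
```

Call:
send_rows --plan '[{"hand":-1,"dx":0.006,"dy":0,"dz":0.0012,"wx":0,"wy":0,"wz":0}]'

```text
time: 15.15
ee_pos: [0.459, 0.0408, 0.0758]
orientation: [0.001, 0.612, 0.791, -0.0]
wrist_force: [-1.6, -4.0, 8.8]
width: 0.0002
```

Call:
send_rows --plan '[{"hand":-1,"dx":0.006,"dy":0,"dz":0.0012,"wx":0,"wy":0,"wz":0}]'

```text
time: 15.25
ee_pos: [0.4587, 0.0422, 0.0758]
orientation: [0.001, 0.612, 0.791, -0.0]
wrist_force: [-3.1, -5.0, 9.2]
width: 0.0005
```

Call:
send_rows --plan '[{"hand":-1,"dx":0.006,"dy":0,"dz":0.0012,"wx":0,"wy":0,"wz":0}]'

```text
time: 15.35
ee_pos: [0.4583, 0.0436, 0.0758]
orientation: [0.001, 0.612, 0.791, -0.0]
wrist_force: [-1.4, -4.5, 9.3]
width: -0.0003
```

Call:
send_rows --plan '[{"hand":-1,"dx":0.006,"dy":0,"dz":0.0012,"wx":0,"wy":0,"wz":0}]'

```text
time: 15.45
ee_pos: [0.458, 0.0449, 0.0758]
orientation: [0.002, 0.612, 0.791, -0.0]
wrist_force: [-0.9, -4.2, 8.3]
width: 0.0003
```

Call:
send_rows --plan '[{"hand":-1,"dx":0.006,"dy":0,"dz":0.0012,"wx":0,"wy":0,"wz":0}]'

```text
time: 15.55
ee_pos: [0.4576, 0.0463, 0.0758]
orientation: [0.002, 0.612, 0.791, -0.0]
wrist_force: [-1.1, -3.9, 8.9]
width: -0.0001
```

```bash
cat > scr.py <<'E'
from h import *
cv2.imwrite('pics/s9.png',cv2.resize(r.get_image('scene')[200:275,260:345,::-1],None,fx=7,fy=7,interpolation=cv2.INTER_CUBIC))
E
python3 scr.py; cat > blob.py <<'E'
import sys
from h import *
p=np.array([.44173446,.10858453,.25272394]);cc,s=np.cos(p[2]),np.sin(p[2])
for n in sys.argv[1:]:
    im=cv2.imread(f'pics/{n}.png');im=cv2.GaussianBlur(im,(0,0),4)
    hsv=cv2.cvtColor(im,cv2.COLOR_BGR2HSV);g=im.mean(2)
    out=[]
    for (x0,y0,x1,y1) in((285,240,345,290),(255,275,325,320)):
        w=np.clip(120-g[y0:y1,x0:x1],0,None)**2;loc=np.unravel_index(w.argmax(),w.shape)
        yy,xx=np.mgrid[y0:y1,x0:x1];k=np.hypot(yy-y0-loc[0],xx-x0-loc[1])<14;w=w*k
        u=(w*xx).sum()/w.sum();v=(w*yy).sum()/w.sum();out.append((u,v))
    X=ray('scene',(np.array(out)+.5)/7-.5+[260,200],.043);d=X[:,:2]-p[:2]
    print(n,np.round(out,1).tolist(),"fixture y mm",((-s*d[:,0]+cc*d[:,1])*1e3).round(1),"x",((cc*d[:,0]+s*d[:,1])*1e3).round(1))
E
python3 blob.py s7 s8 s9; python3 -c "
from h import *
o=[cv2.imread(f'pics/s{i}.png')[200:420,180:420] for i in(7,8,9)]
cv2.imwrite('pics/cmp.png',np.hstack(o))"
```

```text
s7 [[342.1, 285.6], [323.2, 315.0]] fixture y mm [31.3 51.7] x [-18.2 -18.4]
s8 [[341.6, 285.2], [322.2, 315.5]] fixture y mm [31.1 52.1] x [-18.  -18.1]
s9 [[341.4, 286.1], [321.9, 315.7]] fixture y mm [31.7 52.2] x [-18.1 -18.1]
```

View pics/cmp.png

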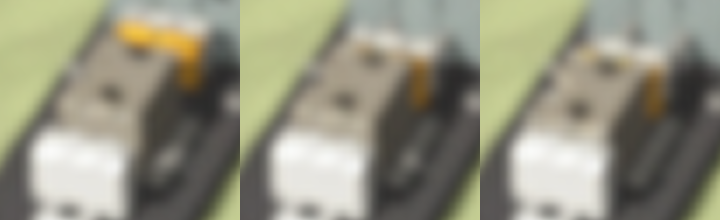

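```bash
sed -i 's/((285,240,345,290),(255,275,325,320))/((295,240,330,285),(262,280,302,320))/' blob.py; python3 blob.py s7 s8 s9
```

```text
s7 [[318.4, 251.7], [291.4, 293.3]] fixture y mm [13.1 42.5] x [-1.6 -2. ]
s8 [[312.6, 259.9], [285.0, 300.4]] fixture y mm [19.  47.7] x [-1.5 -1.4]
s9 [[307.5, 268.4], [278.8, 309.5]] fixture y mm [25.  53.9] x [-1.7 -1.4]
```

The die still follows the wheel one to one, 6.1 mm for 6.2 mm of jaw travel, so there is no slip. It is now very near the backstop, so I'll lift off for a fresh stroke in fine steps.

Call:
send_rows --plan '[{"hand":-1,"dx":0,"dy":0,"dz":-0.03,"wx":0.001,"wy":0.001,"wz":0},{"hand":-1,"dx":-0.03,"dy":0.001,"dz":0,"wx":0,"wy":0,"wz":0},{"hand":-1,"dx":-0.023,"dy":0.001,"dz":0,"wx":0,"wy":0,"wz":0},{"hand":-1,"dx":0,"dy":0,"dz":0.01,"wx":0,"wy":0,"wz":0},{"hand":-1,"dx":0,"dy":0,"dz":0.01,"wx":0,"wy":0,"wz":0},{"hand":-1,"dx":0,"dy":0,"dz":0,"wx":0,"wy":0,"wz":0}]'

```text
time: 16.2
ee_pos: [0.462, 0.0324, 0.0786]
orientation: [0.001, 0.612, 0.791, -0.0]
wrist_force: [-1.2, 0.4, -0.1]
width: 0.0003
```

```bash
python3 -c "
from h import *
delta(.4615,.0321,.076,.2527)"
```

```text
t 16.2 pos [0.462  0.0324 0.0786] F [-1.2  0.4 -0.1] w 0.0003 q [ 0.01  0.49  2.16 -0.    0.49 -0.25]
 shift share [-0.001 -0.002  0.011] turn share [0.0006 0.0008 0.0012]
```

Call:
send_rows --plan '[{"hand":-1,"dx":0.002,"dy":-0.002,"dz":0.006,"wx":0,"wy":0,"wz":0.001},{"hand":-1,"dx":0,"dy":0,"dz":0.002,"wx":0,"wy":0,"wz":0},{"hand":-1,"dx":0,"dy":0,"dz":0.001,"wx":0,"wy":0,"wz":0},{"hand":-1,"dx":0,"dy":0,"dz":0.001,"wx":0,"wy":0,"wz":0}]'

```text
time: 16.6
ee_pos: [0.4611, 0.033, 0.0757]
orientation: [0.001, 0.612, 0.791, -0.0]
wrist_force: [-1.3, -2.3, 10.8]
width: -0.0002
```

Call:
send_rows --plan '[{"hand":-1,"dx":0.005,"dy":0,"dz":0.0012,"wx":0,"wy":0,"wz":0}]'

```text
time: 16.7
ee_pos: [0.4609, 0.034, 0.0757]
orientation: [0.001, 0.612, 0.791, -0.0]
wrist_force: [-2.4, -6.4, 14.4]
width: -0.0001
```

Call:
send_rows --plan '[{"hand":-1,"dx":0.005,"dy":0,"dz":0.0012,"wx":0,"wy":0,"wz":0}]'

```text
time: 16.8
ee_pos: [0.4606, 0.0351, 0.0758]
orientation: [0.001, 0.612, 0.791, -0.0]
wrist_force: [-2.4, -6.9, 11.1]
width: 0.0005
```

```bash
python3 -c "
from h import *
delta(.4592,.0408,.076,.2527)"
```

```text
t 16.8 pos [0.4606 0.0351 0.0758] F [-2.4 -6.9 11.1] w 0.0005 q [ 0.01  0.5   2.17 -0.    0.48 -0.24]
 shift share [ 0.024  0.    -0.001] turn share [0.0004 0.0011 0.0008]
```

The wheel has clearly stiffened: drag rose from about 3.8 N to about 6.1 N, which means roughly 5 N of clamping. I'll stop, lift straight off and check.

Call:
send_rows --plan '[{"hand":-1,"dx":0,"dy":0,"dz":-0.02,"wx":0,"wy":0,"wz":0},{"hand":-1,"dx":0,"dy":0,"dz":-0.08,"wx":0,"wy":0,"wz":0},{"hand":-1,"dx":0,"dy":0,"dz":-0.12,"wx":0,"wy":0,"wz":0},{"hand":-1,"dx":0,"dy":0,"dz":0,"wx":0,"wy":0,"wz":0}]'

```text
time: 17.2
ee_pos: [0.46, 0.0354, 0.1325]
orientation: [0.0, 0.612, 0.791, -0.001]
wrist_force: [-0.6, 0.3, -0.0]
width: 0.0004
```

```bash
sed -i s/s9/s10/ scr.py; python3 scr.py; sed -i 's/302,320/302,325/' blob.py; python3 blob.py s8 s9 s10; python3 -c "
from h import *
delta(.4592,.0408,.076,.2527)
a,b=[cv2.imread(f'pics/s{i}.png').astype(int) for i in(9,10)]
# backstop stays?
print(abs(a-b)[330:440,215:255].mean(), abs(a-b)[240:300,300:340].mean())"
```

```text
s8 [[312.6, 259.9], [285.0, 300.4]] fixture y mm [19.  47.7] x [-1.5 -1.4]
s9 [[307.5, 268.4], [278.8, 309.5]] fixture y mm [25.  53.9] x [-1.7 -1.4]
s10 [[308.3, 268.4], [278.9, 309.6]] fixture y mm [24.9 54. ] x [-2.  -1.5]
t 17.25 pos [0.4593 0.0354 0.1312] F [-0.1  0.   0.4] w 0.0004 q [ 0.01  0.39  2.13 -0.    0.62 -0.24]
 shift share [0.021 0.006 0.221] turn share [-0.0015  0.0006  0.001 ]
0.32825757575757575 3.1527777777777777
```

```bash
python3 -c "
from cell import r
print(r.hand_in(), r.observe()['time'])"
```

```text
the job is handed in; nothing more can be done
the job is handed in; nothing more can be done
```

I put the die upright in the nest, released it, and closed the jaw using only the thumbwheel. That took four strokes of the closed fingertips, mostly at 7–11 N. I handed the job in at about 17 s with the gripper well clear.

**Last checks:**
- **Wheel drag:** it rose from about 3.5–4 N to about 6 N over the last 2 mm of rim travel. That suggests about 4–5 N of clamping, and I stopped there.
- **Die against the backstop:** it followed the jaw one to one until then (about 6.1 mm for 6.2 mm of jaw travel). During the last bit of wheel travel it did not move (0.1 mm or less in the picture).
- **Wrist force:** it read about 0 N after I lifted off.

**What was off or not checked:**
- **Pressing force:** while feeling for the rim it briefly reached about 20 N, and 13–16 N on two stroke starts, above the 8–12 N asked for.
- **Free drag:** it read about 1 N higher than the stated 2.7 N.
- **Camera reading:** the scene camera put the die's front end at 63.5 mm, past the backstop's stated 62 mm limit. I put this down to the roughly 2 mm camera bias I saw on the fixture.
- **One fingertip:** the two fingertips were shut together and used as one.
- **Bystanders:** I kept clear of the tape, dish and gauge but took no final picture of them.

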